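# Find the stamped kit box and push it to the dispatch rail

### The job

One of the two standing blue kit boxes has a red stamp under its base: with the fingertips, tip both of them, one after the other, away from you onto their far sides so that you see their undersides. Only then push the stamped one, still lying, away from you along the worktop until its lid end sits square against the dispatch rail (the low metal rail with the yellow stripe), and leave the other lying well short of the rail. Do not lift either box, and leave the things standing around where they are.

Things in the scene. Friction and masses are not known exactly. Their poses are not given: they have to be found in the camera images.
- stamped_box: one of two kit boxes alike while standing: closed rigid box, blue, white lid, 60 (x) x 64 (y) x 110 (z) mm, 0.15 to 0.28 kg. Underside carries the stamp: a red ring and dot, 48 mm across, on a white panel. Origin: centre of the underside; z axis from underside to lid. Starts upright, on the left or on the right, x axis away from the robot within 11 degrees. Lying, it is 60 mm high
- plain_box: one of two kit boxes alike while standing: closed rigid box, blue, white lid, 60 (x) x 64 (y) x 110 (z) mm, 0.15 to 0.28 kg. Underside has a bare white panel: no stamp. Origin: centre of the underside; z axis from underside to lid. Starts upright, on the left or on the right, x axis away from the robot within 11 degrees. Lying, it is 60 mm high
- stamped_box_top (a point): centre of the stamped box's lid face, 110 mm from its underside along its z axis; pushed here or up to 25 mm lower, away from the robot, the box rocks over its far lower edge and, once this point is about 55 mm forward, falls by itself onto its far side, underside to the robot; pushed low down it slides
- stamped_box_mid (a point): middle of the stamped box: 55 mm above the worktop standing, 30 mm lying
- plain_box_top (a point): centre of the plain box's lid face, 110 mm from its underside along its z axis; pushed here or up to 25 mm lower, away from the robot, the box rocks over its far lower edge and, once this point is about 55 mm forward, falls by itself onto its far side, underside to the robot; pushed low down it slides
- plain_box_mid (a point): middle of the plain box: 55 mm above the worktop standing, 30 mm lying
- rail: the dispatch rail: a low aluminium rail fixed to the worktop beyond the boxes, 480 mm long (y) and 34 mm high, with a yellow stripe (flat) along its near side. Origin: middle of its near face, at the worktop; x points away from the robot, square to the rail; y runs along it to the left
- vial: bystander: small vial with a yellow cap, 27 mm wide, 56 mm high, standing between the paths of the two boxes; origin at the centre of its underside
- tape_roll: bystander: yellow-green tape roll, 52 mm wide, 19 mm high, left of the boxes; origin at the centre of its underside
- beaker: bystander: clear beaker, 59 mm wide, 70 mm high, left of the boxes; origin at the centre of its underside
Mind the look-alikes: they are no part of the job. Leave any orange look-alike of the plain_box alone.

How it is judged:
On the way, in this order (a step that is already met when the one before it is completed fails the run):
1. one box has been tipped away onto its far side, the other still stands (((angle between stamped_box's own z axis and vertical between 1.45 and 1.69 rad and angle between the z axis of stamped_box and the x axis of rail, either way round below 0.7 rad and z of rail in the frame of stamped_box above 0.05 m and angle between plain_box's own z axis and vertical below 0.2 rad) or (angle between plain_box's own z axis and vertical between 1.45 and 1.69 rad and angle between the z axis of plain_box and the x axis of rail, either way round below 0.7 rad and z of rail in the frame of plain_box above 0.05 m and angle between stamped_box's own z axis and vertical below 0.2 rad))), for 0.2 s.
2. both boxes lie on their far sides, undersides towards the robot (angle between stamped_box's own z axis and vertical between 1.45 and 1.69 rad and angle between the z axis of each of stamped_box, plain_box and the x axis of rail, either way round below 0.7 rad and z of rail in the frame of stamped_box above 0.05 m and angle between plain_box's own z axis and vertical between 1.45 and 1.69 rad and z of rail in the frame of plain_box above 0.05 m), for 0.2 s.
3. the stamped box has been pushed square against the dispatch rail (x of stamped_box_top in the frame of rail between -0.01 and 0.01 m and y of stamped_box_top in the frame of rail between -0.24 and 0.24 m and angle between the z axis of stamped_box and the x axis of rail, either way round below 0.17 rad and angle between stamped_box's own z axis and vertical between 1.45 and 1.69 rad and angle between the z axis of stamped_box and the x axis of rail, either way round below 0.7 rad and z of rail in the frame of stamped_box above 0.05 m), for 0.2 s.
At the end, for the whole second after the job is handed in: Stamped box lying, middle of its lid end within 10 mm of the rail's near face and between its ends, long axis within 0.17 rad of square to it; plain box lying, underside towards the robot, lid end over 30 mm short of the rail; both at rest (all of step 3 and angle between plain_box's own z axis and vertical between 1.45 and 1.69 rad and angle between the z axis of plain_box and the x axis of rail, either way round below 0.7 rad and z of rail in the frame of plain_box above 0.05 m and x of plain_box_top in the frame of rail below -0.03 m and linear speed of each of stamped_box, plain_box below 0.02 m/s); the robot touches nothing.
It fails at once if the stamped box is lifted off the worktop (middle of the box above 85 mm, or above 52 mm while lying) (height (world z) of stamped_box_mid above 0.085 m or (angle between stamped_box's own z axis and vertical above 1.45 rad and height (world z) of stamped_box_mid above 0.052 m)).
It fails at once if the plain box is lifted off the worktop (middle of the box above 85 mm, or above 52 mm while lying) (height (world z) of plain_box_mid above 0.085 m or (angle between plain_box's own z axis and vertical above 1.45 rad and height (world z) of plain_box_mid above 0.052 m)).
It fails at once if the plain box is pushed up to the dispatch rail (its top end within 20 mm) (x of plain_box_top in the frame of rail above -0.02 m).
It fails at once if the vial, tape roll or beaker is moved more than 20 mm (distance of any of vial, tape_roll, beaker from where it was at the start of the episode above 0.02 m).
It also fails if it takes over 51 s, if anything falls off the work surface, if the arm or the gripper's body presses on something with over 40 N, if the wrist force passes 120 N, or if a joint passes its speed limit or range.

### The arm

A 6-joint arm with a two-finger parallel gripper is mounted at the origin on a cart in front of the work surface, level with it; the furniture and walls round the work are solid. World frame = base frame: x ahead of the robot, y to its left, z up, the work surface at z = 0. Lengths are in m, angles in rad, forces in N, time in s.
With the tool pointing down it reaches from about 0.3 to 0.775 m from the base axis. Payload 14.6 kg.
Tool frame: the origin (TCP) lies at the very end of the fingers, on their centre line; the grasp point (between the pads) lies 19 mm behind it; z points along the fingers, y is the line along which they close (so a half turn about z gives the same grasp; the last joint's range is limited). The gripper opens to 94 mm and grips with 3 to 60 N. Pads are 16 mm wide; open, the fingers measure 119 mm over their backs; the gripper's body (75 mm by 177 mm) begins 78 mm behind the grasp point.
Start: joints at [-1.375, 0.3, 1.521, -0, 1.321, -0.067], TCP at [0.143, -0.531, 0.205] pointing down, gripper open.
Joint ranges: [-3.03, 3.03], [-0.79, 2.21], [0.23, 2.52], [-1.04, 4.18], [0, 3.07], [-2.55, 2.55]. Speed limits (rad/s): [2.22, 2.22, 2.57, 3.14, 3.14, 3.14].

### API

Orientations are given as [roll, pitch, yaw] about the fixed x, y, z axes, in that order (R = Rz(yaw) Ry(pitch) Rx(roll)).
In Python, from station import ctrl gives the robot as it stands.
- The arm moves only by the tool move_arm, never from a script. Its argument "increments" is a list of rows, each a list of 7 numbers: the opening, from 0 (shut) to 1 (fully open), then the shift along the tool's x, y, z in units of 50 mm (1.0 is 50 mm), then the turn, a rotation vector about the tool's x, y, z in rad. In form: [[claw, tx, ty, tz, rx, ry, rz], ...]. A call has 1 to 20 rows; each row shifts and turns the commanded pose from where the row before left it, along the tool's axes as they then stand; what a row does not reach is not made up. A row lasts 1/10 s, in which the tool goes at most 50 mm and 8.59 degrees, less where a joint would pass 70% of its speed; a pose out of reach is approached as far as the arm can. A call is refused whole if a number of a shift passes 1 or a number of a turn 0.15, either way. A call with a gripper value outside its range is refused whole. The fingers move at their own pace and stop on an object; "force" is the grip in N (left out, the last holds). Time passes only in rows, so rows that do not move let the fingers close. It gives the time, the measured TCP pose, the force, the opening and the grip force at its end, in the units of the state.
- ctrl.get_obs(): the state, without advancing time (a new reading comes with each control period).
- ctrl.camera(name): name is "scene" or "top" or "wrist"; returns a dict with "color" (400x640x3 uint8, blue, green, red), "K" (3x3 intrinsics, pixels), "distortion" ([k1, k2, p1, p2, k3] as OpenCV has them; the pictures are not rectified), "pose" (4x4, takes a point from camera to world coordinates); the wrist camera has in their place "tool_from_camera" (4x4, takes a point from camera to tool coordinates, whose origin is the TCP and whose axes are the flange's). Camera axes: x right, y down, z forward; pixel columns grow to the right and rows downward; lengths in m; the calibration is good to about 2 mm. A picture is of the moment at which its call begins: read the wrist's pose just before it. There is no depth.
- ctrl.hand_in(): hands the job in; it is judged then, once.
Trained networks look in a picture, given as the dict that the camera call returned (one of the last four; its "shot" number tells which), for a name from the list of things; names that differ only in an ending like _2 or _b are one class to them, and where a whole thing is asked for, a point or a joint stands for the part that bears it (a point fixed in the world has none). Each returns a list of dicts, best first, with "conf" (0 to 1); they miss things now and then, are a little off and sometimes report something else, mostly with a low value. They report only what shows in the picture. A call takes as long as a camera call. They do not tell look-alikes from the thing itself.
- ctrl.cut_out(name, picture): "mask" (400x640 bool, what is visible of it) and "centre" ([row, column] in pixels, amid what is visible of it).
The state is a dict: "time_s": time; "qpos": joint angles; "joint_vel": joint speeds; "tau": joint torques, N m; "ee_pos": TCP position; "eef_rot": TCP orientation; "force": force on the tool from outside, world axes, zero at the start; "moment": the same for the moment, N m; "grip_width": finger opening in m; "grip_force": force on a finger pad.
Only numpy, scipy, OpenCV 4.12 (cv2) and the standard library are available. Lean on these libraries where they do the work, as an engineer would, in place of code of your own. Each camera call takes 0.05 s, during which the arm holds its last target. There are 200 camera calls.

## Working session

There is one attempt and no reset: what is moved stays moved. The work goes in short steps, Python scripts to look and compute and a tool call to move; the robot and the scene stay as the last step left them, time stands still between calls to the robot, and variables do not carry over. Pictures are saved under pics/ and viewed, at most 10 in all, crops included, and the job is handed in when it is done.

Besides the shell and the picture viewer there is one more tool, called after "Request:" as a command line: name --pt "numbers of a row" for each row, then --argument value for the rest. move_arm: Moves the arm, as the interface text tells. Its arguments: {"type":"object","properties":{"increments":{"type":"array","items":{"type":"array","items":{"type":"number"}}},"force":{"type":"number"}},"required":["increments"]}

```bash
mkdir -p pics; cat > h.py <<'E'
import numpy as np, cv2
from station import ctrl
def ray(c,uv):
    p=cv2.undistortPoints(np.array([[uv]],float),c["K"],np.array(c["distortion"],float))[0,0]
    T=np.array(c["pose"]); return T[:3,3],T[:3,:3]@np.array([p[0],p[1],1])
def at_z(c,uv,z):
    o,d=ray(c,uv); return o+d*(z-o[2])/d[2]
E
python3 - <<'E'
from h import *
s=ctrl.get_obs(); print({k:np.round(v,3) for k,v in s.items()})
for n in("scene","top"):
    c=ctrl.camera(n); cv2.imwrite(f"pics/{n}0.png",c["color"])
    print(n,np.round(c["pose"],3).tolist(),np.round(c["K"],1).tolist())
    for t in("stamped_box","plain_box","stamped_box_top","rail","vial","tape_roll","beaker"):
        for r in ctrl.cut_out(t,c)[:4]:
            ys,xs=np.nonzero(r["mask"]); print(t,round(r["conf"],2),np.round(r["centre"]),(xs.min(),xs.max(),ys.min(),ys.max()))
E
```

```text
{'time_s': np.float64(0.0), 'qpos': array([-1.375,  0.3  ,  1.522, -0.   ,  1.321, -0.067]), 'joint_vel': array([ 0.001,  0.001,  0.003, -0.001,  0.001,  0.002]), 'tau': array([ 1.0000e-03, -5.3180e+01, -3.5274e+01,  7.1000e-02,  2.4000e-02,
       -0.0000e+00]), 'ee_pos': array([ 0.143, -0.531,  0.205]), 'eef_rot': array([-3.14 , -0.   ,  0.263]), 'force': array([0.236, 0.318, 0.467]), 'moment': array([ 0.055, -0.036,  0.049]), 'grip_force': np.float64(0.0), 'grip_width': np.float64(0.094)}
scene [[-0.685, -0.511, 0.519, 0.105], [-0.728, 0.461, -0.507, 0.55], [0.02, -0.725, -0.688, 0.748], [0.0, 0.0, 0.0, 1.0]] [[387.8, 0.0, 322.7], [0.0, 387.8, 190.6], [0.0, 0.0, 1.0]]
stamped_box 0.92 [173. 414.] (np.int64(398), np.int64(434), np.int64(150), np.int64(197))
plain_box 0.71 [245. 349.] (np.int64(331), np.int64(370), np.int64(218), np.int64(274))
plain_box 0.67 [233. 399.] (np.int64(381), np.int64(416), np.int64(205), np.int64(259))
stamped_box_top 0.61 [171. 416.] (np.int64(398), np.int64(433), np.int64(150), np.int64(197))
rail 0.86 [172. 289.] (np.int64(231), np.int64(359), np.int6
[... 459 characters left out ...]
], [0.0, 0.0, 0.0, 1.0]] [[468.4, 0.0, 322.8], [0.0, 468.4, 196.2], [0.0, 0.0, 1.0]]
stamped_box 0.72 [230. 419.] (np.int64(403), np.int64(439), np.int64(215), np.int64(245))
plain_box 0.92 [271. 337.] (np.int64(321), np.int64(356), np.int64(254), np.int64(288))
plain_box 0.63 [249. 290.] (np.int64(275), np.int64(306), np.int64(234), np.int64(265))
stamped_box_top 0.66 [230. 417.] (np.int64(403), np.int64(439), np.int64(215), np.int64(245))
rail 0.57 [128. 353.] (np.int64(262), np.int64(445), np.int64(114), np.int64(137))
tape_roll 0.68 [261. 217.] (np.int64(209), np.int64(230), np.int64(248), np.int64(267))
beaker 0.91 [199. 221.] (np.int64(210), np.int64(235), np.int64(184), np.int64(209))
```

View pics/scene0.png

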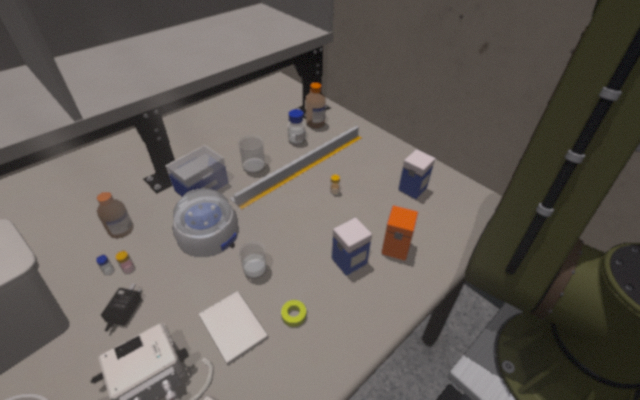

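View pics/top0.png

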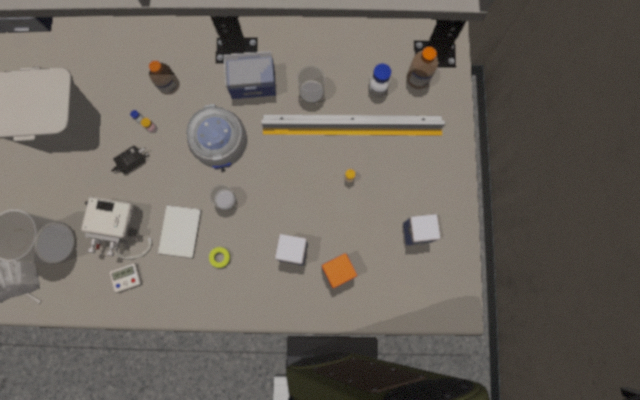

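The two blue boxes are at top-view pixels (291,250) on the left and (424,229) on the right. The orange look-alike is at (339,270), between them and nearer the robot. The rail spans (262–443, ~118–133), with the yellow stripe on its near side. The vial is at (350,175), the tape roll at (219,258) and the beaker at (225,199).

Things that could be taken for the target: the left blue box (291,250), the right blue box (424,229), the orange box (339,270, rejected by colour) and the blue-grey bin (250,75, rejected because it is open and beyond the rail).

```bash
python3 - <<'E'
from h import *
c=ctrl.camera("top"); im=c["color"]
crop=cv2.resize(im[100:300,200:460],None,fx=3,fy=3,interpolation=cv2.INTER_CUBIC); cv2.imwrite("pics/crop1.png",crop)
hsv=cv2.cvtColor(im,cv2.COLOR_BGR2HSV)
for n,(x,y) in dict(L=(291,250),R=(424,229)).items():
    w=np.zeros(im.shape[:2],np.uint8); sl=(slice(y-25,y+26),slice(x-28,x+29))
    w[sl]=((im[sl].min(2)>168)).astype(np.uint8)
    k,l,st,ce=cv2.connectedComponentsWithStats(w); i=1+np.argmax(st[1:,4]) 
    ys,xs=np.nonzero(l==i); P=np.array([at_z(c,(a,b),.11)[:2] for a,b in zip(xs,ys)])
    r=cv2.minAreaRect((P*1000).astype(np.float32)); print(n,st[i],np.round(r[0],1),np.round(r[1],1),r[2])
    print(im[y,x],im[y-20,x-24])
for uv,z in [((262,122),.034),((262,133),0),((443,125),.034),((442,135),0),((350,173),.056),((225,199),.07),((219,258),.019),((339,270),.11),((480,300),0),((400,331),0),((240,8),0.3)]:
    print(uv,np.round(at_z(c,uv,z),3))
E
```

```text
L [276 235  29  27 600] [450.9 119.8] [58.5 54.6] 79.93099212646484
[187 183 188] [125 134 141]
R [412 215  27  25 570] [ 504.  -193.6] [54.  58.6] 7.055442810058594
[188 184 189] [122 133 141]
(262, 122) [0.782 0.207 0.034]
(262, 133) [0.763 0.211 0.   ]
(443, 125) [ 0.782 -0.265  0.034]
(442, 135) [ 0.766 -0.27   0.   ]
(350, 173) [ 0.644 -0.021  0.056]
(225, 199) [0.57  0.285 0.07 ]
(219, 258) [0.43  0.303 0.019]
(339, 270) [0.402 0.007 0.11 ]
(480, 300) [ 0.335 -0.353  0.   ]
(400, 331) [ 0.258 -0.15   0.   ]
(240, 8) [0.942 0.228 0.3  ]
```

View pics/crop1.png

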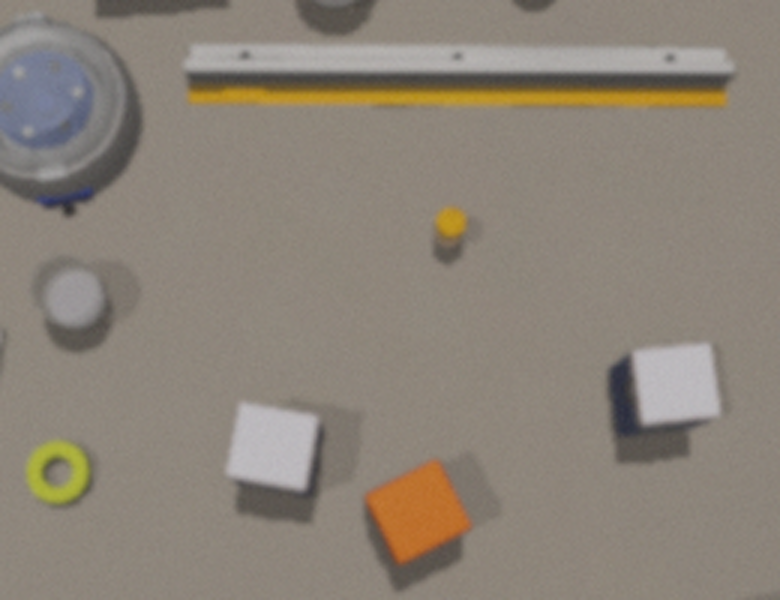

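Request:
move_arm --pt "0.4 0 0 0 0 0 0.08" --pt "0.4 0 0 0 0 0 0.08" --pt "0.4 0.6 -0.55 0 0 0 0" --pt "0.4 0.6 -0.55 0 0 0 0" --pt "0.4 0.6 -0.55 0 0 0 0" --pt "0.4 0.6 -0.55 0 0 0 0" --pt "0.4 0.6 -0.55 0 0 0 0" --pt "0.4 0.6 -0.55 0 0 0 0" --pt "0.4 0.6 -0.55 0 0 0 0" --pt "0.4 0.6 -0.55 0 0 0 0" --pt "0.4 0.6 -0.55 0 0 0 0" --pt "0.4 0.6 -0.55 0 0 0 0" --pt "0.4 0.5 -0.5 0 0 0 0" --pt "0.4 0 0 0 0 0 0" --pt "0.4 0 0 0 0 0 0" --force 20

```text
time_s: 2.35
ee_pos: [0.4354, -0.1991, 0.2054]
eef_rot: [3.142, 0.0, 0.104]
force: [-0.3, -0.3, -0.2]
grip_width: 0.0377
grip_force: 0.0
```

Request:
move_arm --pt "0.4 0 0 0.55 0 0 0" --pt "0.4 0 0 0.55 0 0 0" --pt "0.4 0 0 0.55 0 0 0" --pt "0.4 0 0 0.55 0 0 0" --pt "0.4 0 0 0 0 0 0" --pt "0.4 0.15 0 0 0 0 0" --pt "0.4 0.15 0 0 0 0 0" --pt "0.4 0.15 0 0 0 0 0" --pt "0.4 0.15 0 0 0 0 0" --pt "0.4 0.12 0 0 0 0 0" --pt "0.4 0.12 0 0 0 0 0" --pt "0.4 0.12 0 0 0 0 0" --pt "0.4 0.12 0 0 0 0 0" --pt "0.4 0.12 0 0 0 0 0" --pt "0.4 0 0 0 0 0 0"

```text
time_s: 3.85
ee_pos: [0.4957, -0.1931, 0.0954]
eef_rot: [-3.142, -0.0, 0.103]
force: [-0.3, -0.6, -1.2]
grip_width: 0.0374
grip_force: 0.1
```

```bash
python3 - <<'E'
from h import *
a=ctrl.camera("scene")["color"]; b=ctrl.camera("top")["color"]
cv2.imwrite("pics/p2.png",np.hstack([cv2.resize(a[100:300,300:500],(390,390)),cv2.resize(b[100:300,260:460],(390,390))]))
print(ctrl.get_obs()["force"])
E
```

```text
[ 0.07340786  0.18081405 -0.43228504]
```

View pics/p2.png

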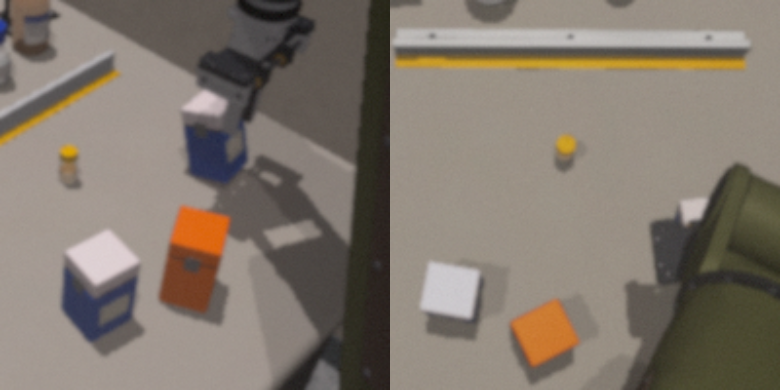

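The right box is rocking forward at the fingertips, at about (215,135) in the left half. The left and orange boxes have not moved. I'll keep pushing.

Request:
move_arm --pt "0.4 0.12 0 0 0 0 0" --pt "0.4 0.12 0 0 0 0 0" --pt "0.4 0.12 0 0 0 0 0" --pt "0.4 0.12 0 0 0 0 0" --pt "0.4 0.12 0 0 0 0 0" --pt "0.4 0.12 0 0 0 0 0" --pt "0.4 0.12 0 0 0 0 0" --pt "0.4 0 0 0 0 0 0" --pt "0.4 0 0 0 0 0 0" --pt "0.4 0 0 0 0 0 0"

```text
time_s: 4.95
ee_pos: [0.5367, -0.1889, 0.0954]
eef_rot: [-3.142, 0.0, 0.103]
force: [0.3, -0.4, 0.1]
grip_width: 0.0373
grip_force: 0.0
```

```bash
python3 - <<'E'
from h import *
a=ctrl.camera("scene")["color"]; b=ctrl.camera("top")["color"]
cv2.imwrite("pics/p3.png",np.hstack([cv2.resize(a[100:300,300:500],(390,390)),cv2.resize(b[100:300,260:460],(390,390))]))
print(ctrl.get_obs()["force"])
E
```

```text
[-0.03167209  0.67104835  0.5899045 ]
```

View pics/p3.png

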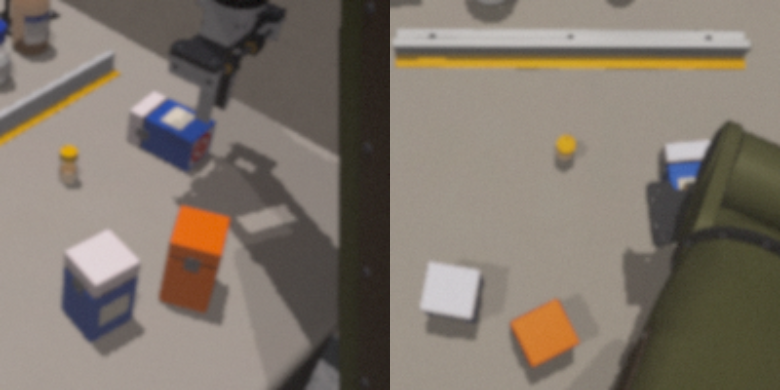

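The right box lies on its far side with the red stamp visible on its underside, at (200,145) in the left half, so it is the stamped box. Next I tip the left one.

Request:
move_arm --pt "0.4 0 0 -0.55 0 0 0" --pt "0.4 0 0 -0.55 0 0 0" --pt "0.4 0 0 -0.55 0 0 0" --pt "0.4 0 0 -0.55 0 0 0" --pt "0.4 0 0 0 0 0 0.137" --pt "0.4 0 0 0 0 0 0.137" --pt "0.4 -0.41 -0.58 0 0 0 0" --pt "0.4 -0.41 -0.58 0 0 0 0" --pt "0.4 -0.41 -0.58 0 0 0 0" --pt "0.4 -0.41 -0.58 0 0 0 0" --pt "0.4 -0.41 -0.58 0 0 0 0" --pt "0.4 -0.41 -0.58 0 0 0 0" --pt "0.4 -0.41 -0.58 0 0 0 0" --pt "0.4 -0.41 -0.58 0 0 0 0" --pt "0.4 -0.41 -0.58 0 0 0 0" --pt "0.4 -0.41 -0.58 0 0 0 0" --pt "0.4 0 0 0 0 0 0" --pt "0.4 0 0 0 0 0 0"

```text
time_s: 6.85
ee_pos: [0.3842, 0.132, 0.2056]
eef_rot: [-3.142, -0.001, -0.17]
force: [0.2, 1.0, -0.4]
grip_width: 0.0378
grip_force: 0.0
```

Request:
move_arm --pt "0.4 0 0 0.55 0 0 0" --pt "0.4 0 0 0.55 0 0 0" --pt "0.4 0 0 0.55 0 0 0" --pt "0.4 0 0 0.55 0 0 0" --pt "0.4 0 0 0 0 0 0" --pt "0.4 0.15 0 0 0 0 0" --pt "0.4 0.15 0 0 0 0 0" --pt "0.4 0.15 0 0 0 0 0" --pt "0.4 0.15 0 0 0 0 0" --pt "0.4 0.12 0 0 0 0 0" --pt "0.4 0.12 0 0 0 0 0" --pt "0.4 0.12 0 0 0 0 0" --pt "0.4 0.12 0 0 0 0 0" --pt "0.4 0.12 0 0 0 0 0" --pt "0.4 0.12 0 0 0 0 0" --pt "0.4 0.12 0 0 0 0 0" --pt "0.4 0.12 0 0 0 0 0" --pt "0.4 0.12 0 0 0 0 0" --pt "0.4 0.12 0 0 0 0 0" --pt "0.4 0.12 0 0 0 0 0"

```text
time_s: 8.85
ee_pos: [0.4793, 0.1154, 0.0954]
eef_rot: [3.142, 0.0, -0.171]
force: [0.5, -0.0, -0.0]
grip_width: 0.0377
grip_force: 0.0
```

Request:
move_arm --pt "0.4 0.1 0 0 0 0 0" --pt "0.4 0 0 0 0 0 0" --pt "0.4 0 0 0 0 0 0" --pt "0.4 0 0 0 0 0 0"

```text
time_s: 9.25
ee_pos: [0.4836, 0.1147, 0.0954]
eef_rot: [3.142, 0.0, -0.171]
force: [0.2, 0.5, -0.1]
grip_width: 0.0375
grip_force: 0.0
```

```bash
python3 - <<'E'
from h import *
a=ctrl.camera("scene")["color"]; b=ctrl.camera("top")["color"]
cv2.imwrite("pics/p4.png",np.hstack([cv2.resize(a[100:300,260:460],(390,390)),cv2.resize(b[100:300,260:460],(390,390))]))
print(ctrl.get_obs()["force"])
E
```

```text
[ 0.32421023 -0.86549707  0.12295481]
```

View pics/p4.png

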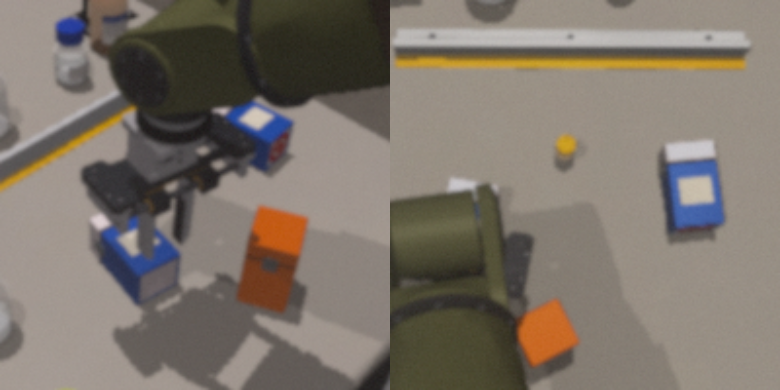

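Both boxes lie. The left one has a bare white underside, so it is plain. The stamped box is at (693,185) in the right half. I'll measure its pose.

```bash
python3 - <<'E'
from h import *
c=ctrl.camera("top")
f=lambda x,y:((x-390)/1.95+260,y/1.95+100)
for p in[(665,143),(714,142),(721,223),(673,228)]: print(np.round(at_z(c,f(*p),.06),3))
for n in("stamped_box","plain_box"):
  for r in ctrl.cut_out(n,c)[:3]:
    ys,xs=np.nonzero(r["mask"]); P=np.array([at_z(c,(a,b),.06)[:2] for a,b in zip(xs,ys)])
    q=cv2.minAreaRect((P*1000).astype(np.float32)); print(n,r["conf"],np.round(q[0],1),np.round(q[1],1),q[2])
for x in (300,350,400,430): # rail near face column profile
    print(x,[int(v) for v in c["color"][112:140,x].mean(1)], [int(v) for v in c["color"][112:140,x,0]])
for v in (122,123,128,129,130): print(v,np.round(at_z(c,(350,v),.034)[0],4),np.round(at_z(c,(350,v),0)[0],4),np.round(at_z(c,(430,v),0)[0],4))
E
```

```text
[ 0.644 -0.148  0.06 ]
[ 0.646 -0.211  0.06 ]
[ 0.542 -0.217  0.06 ]
[ 0.534 -0.156  0.06 ]
stamped_box 0.64 [ 588.7 -177.6] [116.6  76.5] 6.267670154571533
plain_box 0.87 [402.1   6.8] [62.7 69.6] 27.233091354370117
plain_box 0.49 [585.3  97.2] [64.4 17.9] 88.46830749511719
300 [143, 148, 161, 179, 185, 189, 188, 183, 187, 188, 180, 153, 110, 84, 79, 81, 83, 89, 106, 124, 132, 138, 142, 145, 145, 143, 143, 145] [134, 138, 155, 175, 182, 187, 186, 181, 185, 185, 179, 151, 108, 82, 75, 69, 58, 47, 43, 39, 39, 55, 85, 120, 134, 134, 131, 134]
350 [144, 148, 155, 175, 181, 181, 170, 168, 185, 187, 185, 163, 121, 85, 77, 78, 83, 91, 104, 122, 134, 138, 141, 143, 144, 145, 143, 143] [133, 138, 148, 170, 177, 178, 168, 166, 182, 185, 183, 162, 118, 85, 74, 68, 60, 52, 39, 35, 40, 50, 76, 110, 127, 134, 133, 133]
400 [141, 143, 146, 158, 173, 181, 183, 184, 182, 185, 183, 162, 121, 85, 78, 76, 80, 87, 100, 121, 129, 129, 132, 133, 140, 145, 140, 147] [132, 134, 137, 152, 169, 178, 181, 183, 180, 182, 182, 161, 119, 83, 76, 73, 67, 53, 41, 37, 35, 38, 61, 96, 124, 135, 131, 138]
430 [142, 144, 144, 153, 174, 185, 187, 186, 186, 184, 182, 169, 126, 89, 76, 76, 80, 86, 99, 119, 127, 130, 130, 130, 136, 143, 143, 143] [131, 134, 133, 146, 171, 182, 184, 183, 183, 182, 180, 167, 124, 86, 74, 72, 68, 55, 44, 38, 37, 42, 55, 86, 117, 134, 133, 134]
122 0.7854 0.7977 0.8018
123 0.7827 0.7949 0.799
128 0.769 0.7808 0.7849
129 0.7663 0.778 0.7821
130 0.7636 0.7752 0.7793
```

Request:
move_arm --pt "0.4 0 0 -0.55 0 0 0" --pt "0.4 0 0 -0.55 0 0 0" --pt "0.4 0 0 -0.55 0 0 0" --pt "0.4 0 0 -0.55 0 0 0" --pt "0.4 0 0 0 0 0 -0.12" --pt "0.4 0 0 0 0 0 -0.12" --pt "0.4 -0.02 0.55 0 0 0 0" --pt "0.4 -0.02 0.55 0 0 0 0" --pt "0.4 -0.02 0.55 0 0 0 0" --pt "0.4 -0.02 0.55 0 0 0 0" --pt "0.4 -0.02 0.55 0 0 0 0" --pt "0.4 -0.02 0.55 0 0 0 0" --pt "0.4 -0.02 0.55 0 0 0 0" --pt "0.4 -0.02 0.55 0 0 0 0" --pt "0.4 -0.02 0.55 0 0 0 0" --pt "0.4 -0.02 0.55 0 0 0 0" --pt "0.4 -0.02 0.55 0 0 0 0" --pt "0.4 0 0 0 0 0 0" --pt "0.4 0 0 0 0 0 0"

```text
time_s: 11.4
ee_pos: [0.4934, -0.188, 0.2053]
eef_rot: [-3.141, 0.0, 0.068]
force: [0.3, 0.1, 1.2]
grip_width: 0.0376
grip_force: 0.0
```

Request:
move_arm --pt "0.4 0 0 0.58 0 0 0" --pt "0.4 0 0 0.58 0 0 0" --pt "0.4 0 0 0.58 0 0 0" --pt "0.4 0 0 0.58 0 0 0" --pt "0.4 0 0 0.58 0 0 0" --pt "0.4 0 0 0.58 0 0 0" --pt "0.4 0 0 0 0 0 0" --pt "0.4 0.15 0 0 0 0 0" --pt "0.4 0.15 0 0 0 0 0" --pt "0.4 0.15 0 0 0 0 0" --pt "0.4 0.1 0 0 0 0 0" --pt "0.4 0.1 0 0 0 0 0" --pt "0.4 0.1 0 0 0 0 0" --pt "0.4 0.1 0 0 0 0 0" --pt "0.4 0.1 0 0 0 0 0"

```text
time_s: 12.9
ee_pos: [0.5412, -0.1847, 0.0314]
eef_rot: [-3.141, 0.0, 0.069]
force: [-2.4, -0.1, 1.8]
grip_width: 0.0376
grip_force: 1.1
```

Request:
move_arm --pt "0.4 0.12 0 0 0 0 0.01" --pt "0.4 0.12 0 0 0 0 0.01" --pt "0.4 0.12 0 0 0 0 0.01" --pt "0.4 0.12 0 0 0 0 0.01" --pt "0.4 0.12 0 0 0 0 0.01" --pt "0.4 0.12 0 0 0 0 0" --pt "0.4 0.12 0 0 0 0 0" --pt "0.4 0.12 0 0 0 0 0" --pt "0.4 0.12 0 0 0 0 0" --pt "0.4 0.12 0 0 0 0 0" --pt "0.4 0.12 0 0 0 0 0" --pt "0.4 0.12 0 0 0 0 0" --pt "0.4 0.12 0 0 0 0 0" --pt "0.4 0 0 0 0 0 0"

```text
time_s: 14.3
ee_pos: [0.6197, -0.1822, 0.0314]
eef_rot: [3.141, -0.001, 0.019]
force: [-0.2, 0.1, -0.4]
grip_width: 0.0376
grip_force: 0.0
```

```bash
python3 - <<'E'
from h import *
a=ctrl.camera("scene")["color"]; b=ctrl.camera("top")["color"]
cv2.imwrite("pics/p5.png",np.hstack([cv2.resize(a[100:300,260:460],(390,390)),cv2.resize(b[100:300,260:460],(390,390))]))
print(ctrl.get_obs()["force"])
E
```

```text
[ 0.11123418  0.30120835 -0.23689879]
```

View pics/p5.png

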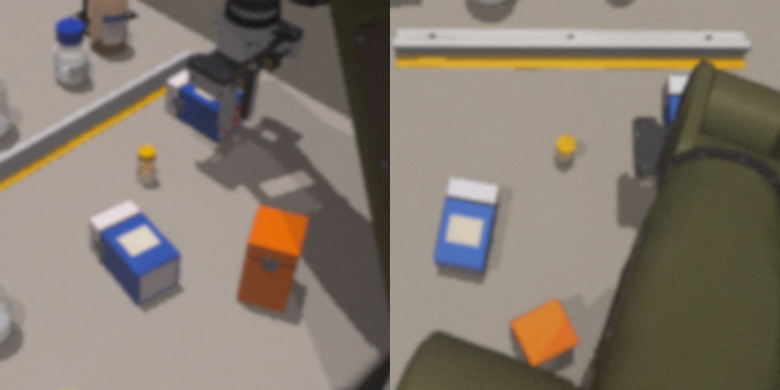

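The stamped box's lid edge, at (668,76) in the right half, is about 50 mm short of the rail. The plain box is lying well clear of it.

Request:
move_arm --pt "0.4 0.1 0 0 0 0 0" --pt "0.4 0.1 0 0 0 0 0" --pt "0.4 0.1 0 0 0 0 0" --pt "0.4 0.1 0 0 0 0 0" --pt "0.4 0.1 0 0 0 0 0" --pt "0.4 0.1 0 0 0 0 0" --pt "0.4 0.1 0 0 0 0 0" --pt "0.4 0.1 0 0 0 0 0" --pt "0.4 0.04 0 0 0 0 0" --pt "0.4 0.04 0 0 0 0 0"

```text
time_s: 15.4
ee_pos: [0.6631, -0.1815, 0.0314]
eef_rot: [3.142, 0.0, 0.019]
force: [-2.5, 0.2, 0.3]
grip_width: 0.0377
grip_force: 0.8
```

Request:
move_arm --pt "0.4 0.03 0 0 0 0 0" --pt "0.4 0.03 0 0 0 0 0"

```text
time_s: 15.6
ee_pos: [0.666, -0.1814, 0.0315]
eef_rot: [-3.142, 0.0, 0.019]
force: [-0.8, 0.1, -0.3]
grip_width: 0.0372
grip_force: 0.6
```

Request:
move_arm --pt "0.4 0.03 0 0 0 0 0" --pt "0.4 0.03 0 0 0 0 0"

```text
time_s: 15.8
ee_pos: [0.667, -0.1813, 0.0314]
eef_rot: [-3.141, 0.006, 0.019]
force: [-29.1, 3.6, 14.3]
grip_width: 0.0378
grip_force: 14.3
```

The wrist force rose to 29 N at about the expected place, so the box is against the rail. I'll back off and check.

Request:
move_arm --pt "0.4 -0.03 0 0 0 0 0" --pt "0.4 -0.05 0 0 0 0 0" --pt "0.4 -0.2 0 0 0 0 0" --pt "0.4 -0.4 0 0 0 0 0" --pt "0.4 -0.5 0 0 0 0 0" --pt "0.4 0 0 -0.6 0 0 0" --pt "0.4 0 0 -0.6 0 0 0" --pt "0.4 0 0 -0.6 0 0 0" --pt "0.4 0 0 -0.6 0 0 0" --pt "0.4 -0.8 0 0 0 0 0" --pt "0.4 -0.8 0 0 0 0 0" --pt "0.4 -0.8 0 0 0 0 0" --pt "0.4 -0.8 0 0 0 0 0" --pt "0.4 0 0 0 0 0 0" --pt "0.4 0 0 0 0 0 0"

```text
time_s: 17.3
ee_pos: [0.4503, -0.1858, 0.1522]
eef_rot: [3.141, -0.002, 0.018]
force: [0.4, 0.5, -0.3]
grip_width: 0.0376
grip_force: 0.0
```

```bash
python3 - <<'E'
from h import *
a=ctrl.camera("scene")["color"]; b=ctrl.camera("top")["color"]
cv2.imwrite("pics/p6.png",np.hstack([cv2.resize(a[100:300,260:460],(390,390)),cv2.resize(b[100:300,260:460],(390,390))]))
print(ctrl.get_obs()["force"])
E
```

```text
[ 1.23206776  0.55011113 -0.82256758]
```

View pics/p6.png

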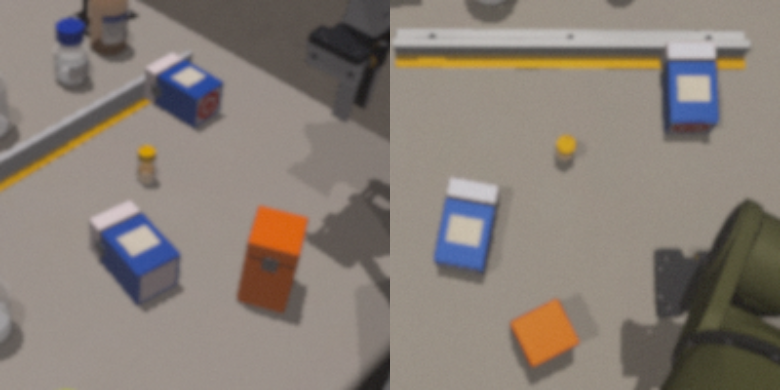

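The stamped box lies square with its lid end against the rail, at (692,50) in the right half. The plain box lies well short at (466,225), and the vial has not moved.

```bash
python3 -c "
from station import ctrl
print(ctrl.hand_in())"
```

```text
the job is handed in; nothing more can be done
None
```

The job is handed in (no verdict came back): both boxes are tipped onto their far sides, the stamped one (the right-hand box) is square against the dispatch rail, and the plain one lies well short of it, after about 17 s of the 51 s allowed.

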